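Draw the ochre painting from the browser bin

ROBOT

A 6-joint arm with a two-finger parallel gripper is mounted at the origin on the work surface. World frame = base frame: x ahead of the robot, y to its left, z up, the work surface at z = 0. Lengths are in m, angles in rad, forces in N, time in s.
With the tool pointing down it reaches from about 0.325 to 0.9 m from the base axis. Payload 6.1 kg.
Tool frame: the origin (TCP) lies between the finger pads; the fingertips stand 8 mm ahead of it and the grasp point (between the pads) lies 11 mm behind it; z points along the fingers, y is the line along which they close (so a half turn about z gives the same grasp; the last joint's range is limited). The gripper opens to 87 mm and grips with 3 to 60 N. Pads are 19 mm wide; open, the fingers measure 117 mm over their backs; the gripper's body (75 mm by 190 mm) begins 51 mm behind the grasp point.
Start: joints at [1.055, 0.22, 1.526, -0, 1.395, -0.126], TCP at [0.237, 0.578, 0.231] pointing down, gripper open.
Joint ranges: [-2.98, 2.98], [-0.91, 2.08], [0.09, 2.57], [-1.24, 4.39], [0.2, 2.65], [-2.68, 2.68]. Speed limits (rad/s): [2.57, 2.57, 3.01, 3.14, 3.14, 3.14].

INTERFACE

Orientations are given as a rotation vector (axis times angle).
In Python, from bench import manip, get_image, camera_params gives the robot as it stands.
- The arm moves only by the tool move_arm, never from a script. Its argument "deltas" is a list that holds one entry, the list of rows, each a list of 7 numbers: the turn, a rotation vector about the tool's x, y, z in rad, then the shift along the tool's x, y, z in m, then the closure in counts, from 0 (fully open) to 255 (shut). In form: [[[wx, wy, wz, x, y, z, gripper], ...]]. A call has 1 to 12 rows; each row is the pose to reach, as a shift and turn from the pose commanded when the call began, along the tool's axes at that moment; what a row does not reach only later rows make up. A row lasts 1/8 s, in which the tool goes at most 62.5 mm and 10.7 degrees, less where a joint would pass 70% of its speed; a pose out of reach is approached as far as the arm can. A call with a gripper value outside its range is refused whole. The fingers move at their own pace and stop on an object; "squeeze" is the grip in N (left out, the last holds). Time passes only in rows, so rows that repeat a pose let the fingers close. It gives the time, the measured TCP pose, the force, the opening and the grip force at its end, in the units of the state.
- manip.get_state(): the state, without advancing time (a new reading comes with each control period).
- get_image(name): name is "scene" or "top"; returns (picture, depth): 420x560x3 uint8, red, green, blue; 420x560 float32, m along the optical axis (not along the pixel's ray), 0 where there is no reading.
- camera_params(name): a dict with "K" (3x3 intrinsics, pixels), "R" (3x3) and "t" (3): a world point X has camera coordinates R X + t. Camera axes: x right, y down, z forward; pixel columns grow to the right and rows downward; lengths in m; the calibration is good to about 2 mm. A picture is of the moment at which its call begins. camera_params takes no time and is no camera call.
- manip.close_job(): hands the job in; it is judged then, once.
The state is a dict: "t": time; "joints": joint angles; "dq": joint speeds; "joint_torque": joint torques, N m; "eef_pos": TCP position; "orientation": TCP orientation; "wrist_force": force on the tool from outside, world axes, zero at the start; "moment": the same for the moment, N m; "gripper_width": finger opening in m; "finger_force": force on a finger pad.
Only numpy, scipy, OpenCV 4.12 (cv2) and the standard library are available. Lean on these libraries where they do the work, as an engineer would, in place of code of your own. Each camera call takes 0.05 s, during which the arm holds its last target. There are 200 camera calls.

TASK

Lift the retaining bar out of the bin's two brackets and lay it lengthwise on the cutting mat. Tip the two panels in front of the ochre painting forward with a light touch so that they lean forward against the bin's front rail, then draw out the painting and stand it on the easel's ledge, the right way up, its back against the posts and its picture facing away from you. Drop nothing, leave the other two panels leaning there, and do not disturb the other things on the table.

Things in the scene. Friction and masses are not known exactly. Their poses are not given: they have to be found in the camera images.
- bin: Wooden browser bin, fixed. Origin: centre of its underside; -x is its open front (turned away from the robot), y its width, z up. Three panels stand in it one behind another, pictures to the front, leaning back 18 deg (tops towards +x, to the robot). Cheeks at y +-85..97 mm are 75 mm high, 112 mm near the brackets.
- bin_corner (a point): Where the bin's floor and backrest meet, axes as bin. Both lean 18 deg, so the panels stand square on the floor, which rises to the front and reaches 90 mm forward. The backrest is 8 mm thick and ends 80 mm up the 150 mm panels: above it the rearmost panel is free behind.
- bin_rail (a point): Middle of the top back edge of the bin's front rail (12 mm board, top 110 mm above the table), axes as bin. A panel turned forward some 25 deg or more from its start, about its front lower edge, passes its balance, falls a little farther and stays leaning on this edge, about 26 deg forward of vertical.
- bracket_a (a point): Seat of the U bracket at the bin's +y side, 141 mm above the table; axes as bin. The slot is open upwards, 17 mm wide in x; its prongs end 24 mm above the seat; the bracket is 12 mm long in y.
- bracket_b (a point): Seat of the like bracket at the bin's -y side, 206 mm from the other.
- bar_mid (a point): Centre of the retaining bar: 14 mm square aluminium tube along its own y, z up, 252 mm long over its 20 x 20 x 8 mm red end caps, about 0.1 kg. It starts level in both brackets, in front of the panels, with 25 mm or more free on both sides of its middle for fingers that reach up to 20 mm below its centre. On the mat it lies on its caps, centre 10 mm above the mat.
- mat: Green cutting mat, fixed, 300 (its x) x 130 (its y) x 3 mm. Origin: centre of its underside, on the table. It lies to the right or left of the bin.
- painting_mid (a point): Centre of the ochre painting: rigid panel 16 thick (its x) x 140 wide (y) x 150 mm high (z), about 0.18 kg; -x is the picture side, z runs up the panel. It starts rearmost in the bin, against the backrest, the other two tight in front: no finger fits between touching panels. Once it is free, pinch it by its top edge at mid width, within the top 55 mm.
- painting_top (a point): Middle of the painting's top edge, 75 mm up its z axis from its centre.
- easel: Small wooden table easel, fixed, 150 wide x about 155 mm deep, on the other side of the bin from the mat. Origin on the table below the ledge's inner corner; -x is its front (turned away from the robot), z up.
- easel_corner (a point): Mid width of the inner corner of ledge and posts, 45 mm above the table, axes as easel. Both lean back 18 deg (posts towards +x going up; ledge square to them). Ledge 36 mm deep, then a lip 10 mm above it. Posts 18 mm wide at y +-45 mm, 120 mm long; 72 mm free between them above a cross bar that ends 59 mm up. A panel stands on the ledge with its back flat on the posts.
- white_panel_mid (a point): Centre of the white panel with a dark figure, same size and axes as the painting (16 x 140 x 150 mm, picture side -x). It starts between the painting and the black panel, tight. When foremost, shut fingertips pressed on its top edge (some 12 N, along the panel; under 6 N they slip) and dragged forward along the edge's arc tip it over.
- white_panel_top (a point): Middle of the top edge of the white panel with a dark figure, 75 mm up its z axis from its centre.
- black_panel_mid (a point): Centre of the black panel with a white figure, same size and axes as the painting (16 x 140 x 150 mm, picture side -x). It starts foremost, before the white panel, tight. When foremost, shut fingertips pressed on its top edge (some 12 N, along the panel; under 6 N they slip) and dragged forward along the edge's arc tip it over.
- black_panel_top (a point): Middle of the top edge of the black panel with a white figure, 75 mm up its z axis from its centre.
- paint_bottle: Bystander: upright white plastic paint bottle, 60 mm diameter, 120 mm tall. Leave it alone.
- medium_jar: Bystander: amber jar with a steel lid, 64 mm diameter, 75 mm tall. Leave it alone.
- water_mug: Bystander: blue mug, 76 mm diameter, 85 mm tall. Leave it alone.
- tape_roll: Bystander: roll of masking tape lying flat, 90 mm diameter, 25 mm high. Leave it alone.
- brush: Bystander: brush, 190 mm long, lying on the table between the robot and the bin. Leave it alone.
- palette_knife: Bystander: palette knife, 200 mm long, lying on the table between the robot and the bin. Leave it alone.
- paint_tube: Bystander: aluminium paint tube, 32 mm diameter, about 95 mm long, lying. Leave it alone.

How it is judged:
On the way, in this order (a step that is already met when the one before it is completed fails the run):
1. the bar lies lengthwise on the mat, let go (x of bar_mid in the frame of mat between -0.045 and 0.045 m and y of bar_mid in the frame of mat between -0.045 and 0.045 m and z of bar_mid in the frame of mat below 0.02 m and angle between the y axis of bar_mid and the x axis of mat, either way round below 0.25 rad and linear speed of bar below 0.03 m/s and contact force between the fingers and bar below 0.05 N), for 0.2 s.
2. both front panels lean forward in the bin, the painting still stands at the back (x of each of white_panel_top, black_panel_top in the frame of bin below -0.02 m and z of each of white_panel_top, black_panel_top in the frame of bin above 0.12 m and x of painting_top in the frame of bin above 0.05 m), for 0.2 s.
At the end, for the whole second after the job is handed in: Bar flat and lengthwise on the mat (centre within 45 mm, 0.25 rad). White and black panels leaning forward on the bin's front rail. Painting upright on the easel's ledge, its back on the posts, picture to the front, within 30 mm of the middle and 0.15 rad of square. All at rest (x of bar_mid in the frame of mat between -0.045 and 0.045 m and y of bar_mid in the frame of mat between -0.045 and 0.045 m and z of bar_mid in the frame of mat below 0.02 m and angle between the y axis of bar_mid and the x axis of mat, either way round below 0.25 rad and linear speed of each of bar, white_panel, black_panel below 0.03 m/s and x of each of white_panel_top, black_panel_top in the frame of bin below -0.02 m and z of each of white_panel_top, black_panel_top in the frame of bin above 0.12 m and x of white_panel_mid in the frame of bin between -0.08 and 0.03 m and y of white_panel_mid in the frame of bin between -0.03 and 0.03 m and x of black_panel_mid in the frame of bin between -0.08 and 0.03 m and y of black_panel_mid in the frame of bin between -0.03 and 0.03 m and x of painting_mid in the frame of easel_corner between 0.004 and 0.024 m and y of painting_mid in the frame of easel_corner between -0.03 and 0.03 m and z of painting_mid in the frame of easel_corner between 0.066 and 0.084 m and z of painting_top in the frame of easel_corner above 0.13 m and angle between the y axis of painting_mid and the y axis of easel_corner, either way round below 0.15 rad and x of easel_corner in the frame of painting_mid between 0 and 0.02 m and linear speed of painting below 0.02 m/s and angular speed of painting below 0.1 rad/s); the robot touches nothing.
It fails at once if the bar is dropped or thrown (let go and faster than 0.8 m/s, a fall of about 33 mm) (linear speed of bar above 0.8 m/s and contact force between the fingers and bar below 0.05 N).
It fails at once if the painting is dropped or thrown (let go and faster than 0.7 m/s, a fall of about 25 mm) (linear speed of painting above 0.7 m/s and contact force between the fingers and painting below 0.05 N).
It fails at once if a front panel is pressed with more than 45 N (contact force between the fingers and white_panel above 45 N or contact force between the fingers and black_panel above 45 N).
It fails at once if a bystander (bottle, jar, mug, tape, brush, palette knife or paint tube) is moved by more than 30 mm (distance of any of paint_bottle, medium_jar, water_mug, tape_roll, brush, palette_knife, paint_tube from where it was at the start of the episode above 0.03 m).
It also fails if it takes over 72 s, if anything falls off the work surface, if the arm or the gripper's body presses on something with over 40 N, if the wrist force passes 120 N, or if a joint passes its speed limit or range.

## Working session

There is one attempt and no reset: what is moved stays moved. The work goes in short steps, Python scripts to look and compute and a tool call to move; the robot and the scene stay as the last step left them, time stands still between calls to the robot, and variables do not carry over. Pictures are saved under pics/ and viewed, at most 13 in all, crops included, and the job is handed in when it is done.

Besides the shell and the picture viewer there is one more tool, called after "Emit:" by a JSON object that holds its "api" and its "payload". move_arm: Moves the arm, as the interface text tells. Its arguments: {"type":"object","properties":{"deltas":{"type":"array"},"squeeze":{"type":"number"}},"required":["deltas"]}

```bash
mkdir -p pics; ls; cat > h.py <<'E'
import numpy as np, cv2
from bench import manip, get_image, camera_params
from scipy.spatial.transform import Rotation as Ro
def cloud(name):
    im,d=get_image(name); c=camera_params(name); K,R,t=[np.array(c[k]) for k in('K','R','t')]
    v,u=np.mgrid[:d.shape[0],:d.shape[1]]
    X=np.stack([(u-K[0,2])/K[0,0]*d,(v-K[1,2])/K[1,1]*d,d],-1)
    return im,d,(X-t)@R
E
python3 - <<'E'
from h import *
s=manip.get_state(); print({k:np.round(v,3) for k,v in s.items()})
for n in('scene','top'):
    im,d,P=cloud(n); cv2.imwrite(f'pics/{n}0.png',im[:,:,::-1]); np.savez(f'{n}0.npz',im=im,P=P,d=d)
    c=camera_params(n); print(n,np.round(-np.array(c['R']).T@np.array(c['t']),3),np.round(c['R'],3).tolist(),np.round(c['K'],1).tolist())
E
```

```text
pics
{'t': np.float64(0.0), 'joints': array([ 1.055,  0.221,  1.528,  0.   ,  1.395, -0.126]), 'dq': array([ 0.001,  0.002, -0.001, -0.   ,  0.   ,  0.   ]), 'joint_torque': array([-3.0000e-03, -4.9463e+01, -3.8736e+01,  7.0000e-02,  5.8000e-02,
       -0.0000e+00]), 'eef_pos': array([0.237, 0.578, 0.229]), 'orientation': array([-6.080e-01, -3.081e+00,  3.000e-03]), 'wrist_force': array([ 0.268, -0.292, -0.689]), 'moment': array([-0.02, -0.05, -0.04]), 'finger_force': np.float64(0.0), 'gripper_width': np.float64(0.087)}
scene [0.851 0.533 0.97 ] [[-0.898, 0.44, -0.002], [0.361, 0.733, -0.576], [-0.252, -0.518, -0.818]] [[465.0, 0.0, 281.3], [0.0, 465.0, 215.0], [0.0, 0.0, 1.0]]
top [ 0.521 -0.     1.14 ] [[-0.025, -1.0, -0.009], [-0.999, 0.025, -0.048], [0.048, 0.008, -0.999]] [[404.7, 0.0, 274.1], [0.0, 404.7, 204.8], [0.0, 0.0, 1.0]]
```

View pics/scene0.png

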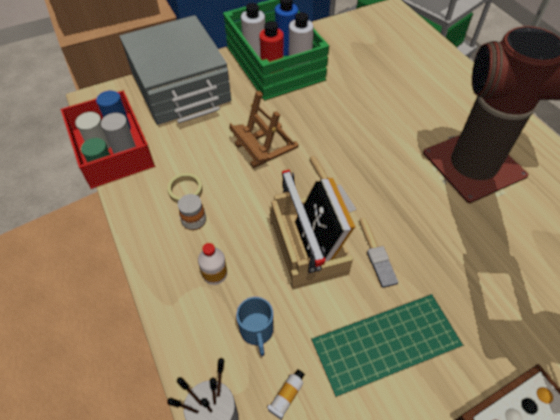

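View pics/top0.png

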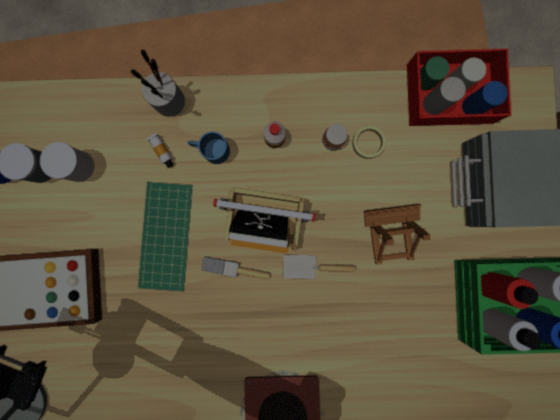

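```bash
cat > m.py <<'E'
from h import *
z=np.load('top0.npz');im,P=z['im'],z['P']; hsv=cv2.cvtColor(im,cv2.COLOR_RGB2HSV); H,S,V=[hsv[...,i].astype(int) for i in range(3)]
v,u=np.mgrid[:420,:560]
box=lambda a,b,c,d:(u>=a)&(u<=b)&(v>=c)&(v<=d)
g=box(130,200,170,300)&(H>60)&(H<95)&(S>80); q=P[g]
r=cv2.minAreaRect((q[:,:2]*1000).astype(np.float32)); print('mat',r,q[:,2].mean())
for b in((208,225,195,212),(306,324,208,226)):
    m=box(*b)&((H<10)|(H>170))&(S>120)&(P[...,2]>.12); print('cap',m.sum(),P[m].mean(0).round(4),P[m].max(0).round(4),P[m].min(0).round(4))
# bar tube: fit
m=box(222,308,195,222)&(P[...,2]>.145)&(P[...,2]<.175)&(S<70)&(V>110); q=P[m]; print('bar',len(q),q.mean(0).round(4)); 
vx,vy,x0,y0=cv2.fitLine(q[:,:2].astype(np.float32),cv2.DIST_HUBER,0,1e-4,1e-4).ravel(); print('yaw of y axis',np.arctan2(vy,vx),x0,y0,np.percentile(q[:,2],[10,50,90]))
# panels profile along column direction in bin frame
for uu in(250,260,270):
    print(uu,[(vv,*(P[vv,uu]*1000).round().astype(int),*im[vv,uu]) for vv in range(200,256,2)])
# easel
m=box(355,435,200,270)&(P[...,2]>.02); 
cv2.imwrite('pics/crop.png',np.vstack([cv2.resize(im[180:275,200:440],None,fx=3.3,fy=3.3,interpolation=2)])[:,:,::-1])
E
python3 m.py
```

```text
mat ((484.1797180175781, 193.2131805419922), (377.49505615234375, 295.95703125), 84.42330169677734) 0.005318375144075808
cap 20 [0.5786 0.1521 0.1568] [0.5863 0.1564 0.1587] [0.5694 0.1483 0.1535]
cap 25 [ 0.5374 -0.0883  0.1561] [ 0.5462 -0.0838  0.16  ] [ 0.5291 -0.0915  0.1529]
bar 394 [0.5568 0.0289 0.1535]
yaw of y axis 1.3971406 0.55682117 0.028901452 [0.15124135 0.15353285 0.15571738]
250 [(200, np.int64(589), np.int64(74), np.int64(39), np.uint8(118), np.uint8(103), np.uint8(69)), (202, np.int64(584), np.int64(74), np.int64(28), np.uint8(117), np.uint8(103), np.uint8(68)), (204, np.int64(578), np.int64(74), np.int64(33), np.uint8(84), np.uint8(71), np.uint8(56)), (206, np.int64(567), np.int64(66), np.int64(152), np.uint8(117), np.uint8(119), np.uint8(124)), (208, np.int64(562), np.int64(66), np.int64(152), np.uint8(120), np.uint8(123), np.uint8(127)), (210, np.int64(557), np.int64(67), np.int64(153), np.uint8(91), np.uint8(94), np.uint8(96)), (212, np.int64(556), np.int64(74), np.int64(45), np.uint8(6), np.uint8(9), np.uint8(6)), (214, np.int64(550), np.int64(73), np.int64(65
[... 6421 characters left out ...]
t8(119), np.uint8(121), np.uint8(122)), (242, np.int64(479), np.int64(19), np.int64(164), np.uint8(119), np.uint8(121), np.uint8(126)), (244, np.int64(474), np.int64(19), np.int64(166), np.uint8(120), np.uint8(114), np.uint8(108)), (246, np.int64(469), np.int64(20), np.int64(161), np.uint8(117), np.uint8(82), np.uint8(32)), (248, np.int64(464), np.int64(20), np.int64(159), np.uint8(117), np.uint8(82), np.uint8(29)), (250, np.int64(459), np.int64(20), np.int64(159), np.uint8(118), np.uint8(85), np.uint8(36)), (252, np.int64(444), np.int64(23), np.int64(1), np.uint8(119), np.uint8(103), np.uint8(74)), (254, np.int64(438), np.int64(23), np.int64(-1), np.uint8(118), np.uint8(104), np.uint8(75))]
```

View pics/crop.png

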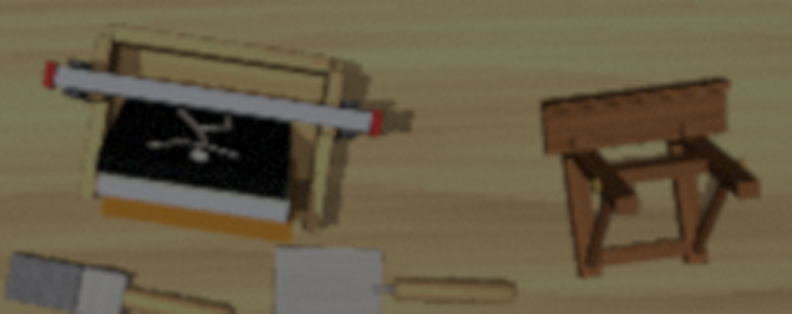

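```bash
cat > fit.py <<'E'
from h import *
from scipy.optimize import least_squares
A=np.radians(18)
def sdf(p,c,h):
    q=np.abs(p-c)-h; return np.linalg.norm(np.maximum(q,0),axis=1)+np.minimum(q.max(1),0)
def loc(P,x,y,z,yaw):  # corner frame, axes as body, then leaned (panel axes)
    q=(P-[x,y,z])@Ro.from_euler('z',yaw).as_matrix()
    return q@Ro.from_euler('y',A).as_matrix()
def easel(q): return np.min([sdf(q,[-.022,0,-.006],[.022,.075,.006]),sdf(q,[-.040,0,.0],[.004,.075,.010]),
   sdf(q,[.006,.045,.06],[.006,.009,.06]),sdf(q,[.006,-.045,.06],[.006,.009,.06])],axis=0)
def stack(q): return sdf(q,[-.024,0,.075],[.024,.07,.075])
def fit(P,model,p0,zfix=None,lim=.02,ok=lambda q:np.ones(len(q),bool)):
    p=np.array(p0,float)
    for l in(lim,lim/2,.008):
        q=loc(P,*p); Q=P[(np.abs(model(q))<l)&ok(q)]
        f=lambda a:model(loc(Q,a[0],a[1],zfix or a[2],a[3]))
        p=least_squares(f,p,loss='soft_l1',f_scale=.002).x
        if zfix:p[2]=zfix
    return p,len(Q),np.sqrt(np.mean(f(p)**2))
E
cat > f0.py <<'E'
from fit import *
T=np.load('top0.npz');S=np.load('scene0.npz')
for nm,src in(('both',(T,S)),('top',(T,)),('scene',(S,))):
    P=np.concatenate([s['P'][s['d']>0].reshape(-1,3) for s in src]); im=np.concatenate([s['im'][s['d']>0] for s in src]).astype(int)
    k=(P[:,2]>.02)&(P[:,2]<.2)
    E=P[k&(np.hypot(P[:,0]-.5,P[:,1]+.33)<.14)]
    p=fit(E,easel,[.52,-.33,.045,-2.95+0],.045); print(nm,'easel',np.round(p[0],4),p[1:])
    B=P[k&(np.hypot(P[:,0]-.51,P[:,1]-.03)<.13)]
    p=fit(B,stack,[.515,.04,.03,2.971],ok=lambda q:(np.abs(q[:,1])<.08)&(q[:,2]>.05)&(q[:,0]>-.055)); print(nm,'bin',np.round(p[0],4),p[1:])
    np.save(f'{nm}.npy',P)
im,P=T['im'],T['P']; h=cv2.cvtColor(im,cv2.COLOR_RGB2HSV)
m=((h[...,0]>60)&(h[...,0]<95)&(h[...,1]>80)).astype(np.uint8); m[:,:130]=0;m[:,200:]=0;m[:170]=0;m[300:]=0
n,l,st,_=cv2.connectedComponentsWithStats(m); i=1+st[1:,4].argmax(); q=P[l==i]; q=q[np.abs(q[:,2]-.003)<.02]
print('mat',cv2.minAreaRect((q[:,:2]*1000).astype(np.float32)))
E
python3 f0.py
```

```text
both easel [ 0.5192 -0.3115  0.045  -3.0383] (2729, np.float64(0.0021698741829964912))
both bin [0.5095 0.0439 0.0148 2.9679] (4463, np.float64(0.0015660407502078842))
top easel [ 0.5197 -0.3115  0.045  -3.0375] (1409, np.float64(0.002213495864798991))
top bin [0.5096 0.0422 0.0147 2.9682] (1836, np.float64(0.0014306443821538125))
scene easel [ 0.5186 -0.3115  0.045  -3.0387] (1322, np.float64(0.002103519330282523))
scene bin [0.5093 0.0443 0.0149 2.9669] (2632, np.float64(0.0016341393364923032))
mat ((496.3082275390625, 317.94171142578125), (127.25703430175781, 296.0154724121094), 84.51544189453125)
```

```bash
cat >> h.py <<'E'
def down(psi): c,s=np.cos(psi),np.sin(psi); return np.array([[s*-1,c,0],[c,s,0],[0,0,-1.]])
def pan(yaw,lean,kind): # tool R for panel frame; kind 'drag' or 'grip'
    p=(Ro.from_euler('z',yaw)*Ro.from_euler('y',lean)).as_matrix(); x,y,z=p.T
    return np.c_[x,-y,-z] if kind=='drag' else np.c_[-y,-x,-z]
def delta(R,pos,s=None):
    s=s or manip.get_state(); R0=Ro.from_rotvec(s['orientation']); 
    w=(R0.inv()*Ro.from_matrix(R)).as_rotvec(); d=R0.inv().apply(np.array(pos)-s['eef_pos'])
    print(np.round(w,3).tolist(),np.round(d,4).tolist()); return w,d
def show():
    s=manip.get_state(); print({k:np.round(s[k],3).tolist() for k in('t','joints','eef_pos','orientation','wrist_force','gripper_width','finger_force')})
E
python3 - <<'E'
from h import *
R=down(-.172); print(np.linalg.det(R))
delta(R,[.5577,.032,.231]); delta(R,[.5577,.032,.139])
E
```

```text
0.9999999999999999
[-0.002, 0.001, 1.353] [-0.5038, -0.383, -0.0009]
[-0.002, 0.001, 1.353] [-0.5038, -0.3828, 0.0911]
```

Emit:
{"api": "move_arm", "payload": {"deltas": [[[0,0,1.353,-0.504,-0.383,0,179],[0,0,1.353,-0.504,-0.383,0,179],[0,0,1.353,-0.504,-0.383,0,179],[0,0,1.353,-0.504,-0.383,0,179],[0,0,1.353,-0.504,-0.383,0,179],[0,0,1.353,-0.504,-0.383,0,179],[0,0,1.353,-0.504,-0.383,0,179],[0,0,1.353,-0.504,-0.383,0,179],[0,0,1.353,-0.504,-0.383,0,179],[0,0,1.353,-0.504,-0.383,0,179],[0,0,1.353,-0.504,-0.383,0,179],[0,0,1.353,-0.504,-0.383,0,179]]], "squeeze": 20}}

```text
t: 1.6
eef_pos: [0.5578, 0.0321, 0.2299]
orientation: [-2.404, -2.02, 0.001]
wrist_force: [0.7, -0.3, -0.5]
gripper_width: 0.026
finger_force: 0.0
```

```bash
python3 - <<'E'
from h import *
show(); delta(down(-.172),[.5577,.032,.139])
im,d,P=cloud('top'); cv2.imwrite('pics/a.png',cv2.resize(im[150:270,180:340],None,fx=4,fy=4)[:,:,::-1])
E
```

```text
{'t': 1.6, 'joints': [-0.084, 0.064, 1.701, 0.0, 1.378, 0.089], 'eef_pos': [0.558, 0.032, 0.23], 'orientation': [-2.404, -2.02, 0.001], 'wrist_force': [0.655, -0.264, -0.54], 'gripper_width': 0.026, 'finger_force': 0.0}
[-0.002, -0.0, -0.001] [-0.0002, 0.0001, 0.0909]
```

Emit:
{"api": "move_arm", "payload": {"deltas": [[[0,0,0,0,0,0.04,179],[0,0,0,0,0,0.07,179],[0,0,0,0,0,0.091,179],[0,0,0,0,0,0.091,179],[0,0,0,0,0,0.091,255],[0,0,0,0,0,0.091,255],[0,0,0,0,0,0.091,255],[0,0,0,0,0,0.091,255]]], "squeeze": 25}}

```text
t: 2.65
eef_pos: [0.5586, 0.0328, 0.1411]
orientation: [2.404, 2.022, 0.003]
wrist_force: [-3.1, 3.6, 6.0]
gripper_width: 0.014
finger_force: 25.0
```

Emit:
{"api": "move_arm", "payload": {"deltas": [[[0,0,0,0,0,-0.015,255],[0,0,0,0,0,-0.035,255],[0,0,0,0,0,-0.065,255],[0,0,0,0,0,-0.085,255],[0,0,0,0,0,-0.085,255]]]}}

```text
t: 3.28
eef_pos: [0.5595, 0.0321, 0.227]
orientation: [2.402, 2.02, 0.005]
wrist_force: [0.2, 0.2, -1.0]
gripper_width: 0.0139
finger_force: 25.0
```

```bash
python3 - <<'E'
from h import *
show(); R=down(1.474); delta(R,[.496,.318,.21]); 
E
```

```text
{'t': 3.275, 'joints': [-0.083, 0.066, 1.705, -0.0, 1.366, 0.089], 'eef_pos': [0.56, 0.032, 0.227], 'orientation': [2.402, 2.02, 0.005], 'wrist_force': [0.195, 0.225, -1.048], 'gripper_width': 0.014, 'finger_force': 25.0}
[0.004, 0.004, -1.646] [0.2708, -0.1117, 0.0165]
```

Emit:
{"api": "move_arm", "payload": {"deltas": [[[0,0,-0.15,0.025,-0.01,0,255],[0,0,-0.3,0.05,-0.02,0,255],[0,0,-0.45,0.08,-0.033,0,255],[0,0,-0.6,0.11,-0.045,0,255],[0,0,-0.75,0.14,-0.058,0,255],[0,0,-0.9,0.17,-0.07,0,255],[0,0,-1.05,0.2,-0.083,0,255],[0,0,-1.2,0.23,-0.095,0,255],[0,0,-1.35,0.255,-0.105,0,255],[0,0,-1.5,0.271,-0.112,0.005,255],[0,0,-1.646,0.271,-0.112,0.016,255],[0,0,-1.646,0.271,-0.112,0.016,255]]]}}

```text
t: 4.78
eef_pos: [0.4928, 0.318, 0.206]
orientation: [-0.153, -3.134, 0.003]
wrist_force: [0.5, -0.1, -1.3]
gripper_width: 0.0133
finger_force: 25.0
```

```bash
python3 - <<'E'
from h import *
show(); R=down(1.474); delta(R,[.496,.318,.015]); 
im,d,P=cloud('top'); cv2.imwrite('pics/b.png',cv2.resize(im[150:310,100:340],None,fx=3,fy=3)[:,:,::-1])
E
```

```text
{'t': 4.775, 'joints': [0.439, 0.151, 1.653, -0.0, 1.342, -1.034], 'eef_pos': [0.493, 0.318, 0.206], 'orientation': [-0.153, -3.134, 0.003], 'wrist_force': [0.469, -0.056, -1.251], 'gripper_width': 0.013, 'finger_force': 24.998}
[-0.002, -0.004, -0.001] [-0.0039, 0.0007, 0.191]
```

View pics/b.png

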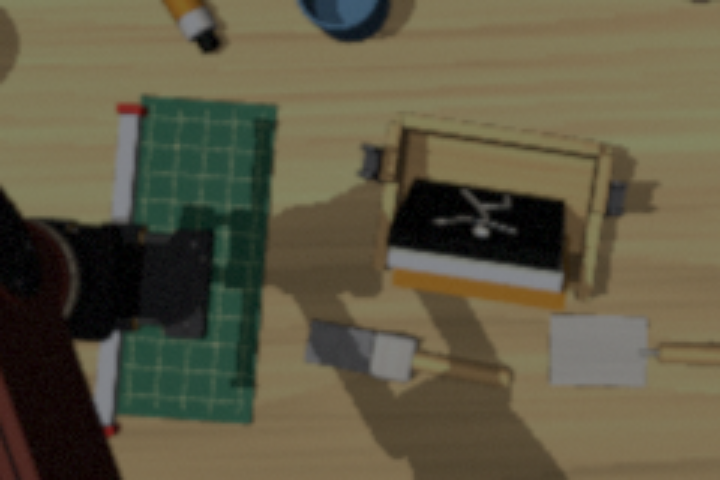

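Emit:
{"api": "move_arm", "payload": {"deltas": [[[0,0,0,-0.003,0,0.05,255],[0,0,0,-0.003,0,0.1,255],[0,0,0,-0.003,0,0.14,255],[0,0,0,-0.003,0,0.17,255],[0,0,0,-0.003,0,0.185,255],[0,0,0,-0.003,0,0.19,255],[0,0,0,-0.003,0,0.19,255],[0,0,0,-0.003,0,0.19,255]]]}}

```text
t: 5.82
eef_pos: [0.4983, 0.3187, 0.0201]
orientation: [0.152, 3.136, 0.002]
wrist_force: [0.6, 0.0, -1.0]
gripper_width: 0.0136
finger_force: 25.0
```

Emit:
{"api": "move_arm", "payload": {"deltas": [[[0,0,0,0,0,0.003,255],[0,0,0,0,0,0.005,255],[0,0,0,0,0,0.005,255]]]}}

```text
t: 6.2
eef_pos: [0.497, 0.3181, 0.0134]
orientation: [-0.152, -3.138, 0.0]
wrist_force: [-1.6, -0.0, -1.3]
gripper_width: 0.0141
finger_force: 25.0
```

Release and rise straight up, then let it settle; next pose is above the black panel.

Emit:
{"api": "move_arm", "payload": {"deltas": [[[0,0,0,0,0,0,170],[0,0,0,0,0,0,170],[0,0,0,0,0,0,170],[0,0,0,0,0,-0.03,170],[0,0,0,0,0,-0.08,170],[0,0,0,0,0,-0.14,255],[0,0,0,0,0,-0.2,255],[0,0,0,0,0,-0.21,255]]]}}

```text
t: 7.2
eef_pos: [0.4999, 0.3196, 0.23]
orientation: [0.151, 3.129, 0.008]
wrist_force: [-0.2, 0.7, 0.5]
gripper_width: 0.0067
finger_force: 0.0
```

```bash
cat >> h.py <<'E'
C=np.array([.5095,.0435,.0148]); YB=2.968; A18=np.radians(18)
def pp(x,z,y=0,C=C,Y=YB): # panel coords (leaned 18) -> world
    return C+(Ro.from_euler('z',Y)*Ro.from_euler('y',A18)).apply([x,y,z])
E
python3 - <<'E'
from fit import *
from h import *
im,d,P=cloud('top'); h=cv2.cvtColor(im,cv2.COLOR_RGB2HSV).astype(int)
v,u=np.mgrid[:420,:560]
m=((h[...,0]<10)|(h[...,0]>170))&(h[...,1]>120)&(u>125)&(u<210)&(v>150)&(v<330)&(P[...,2]>.01)&(P[...,2]<.05)
q=P[m]; a=q[q[:,0]>.5].mean(0);b=q[q[:,0]<.5].mean(0); print('caps',a,b,(a+b)/2, np.arctan2(*(a-b)[1::-1]))
Q=P[(d>0)&(np.hypot(P[...,0]-.51,P[...,1]-.03)<.13)&(P[...,2]>.02)&(P[...,2]<.2)]
print('bin',fit(Q,stack,[.5095,.0435,.0148,2.968],ok=lambda q:(np.abs(q[:,1])<.08)&(q[:,2]>.05)&(q[:,0]>-.055)))
R=pan(YB,A18,'drag'); show()
t=pp(-.044,.150+.008+.03); print(t); delta(R,t); print(pp(-.04,.15))
E
```

```text
caps [0.62075564 0.30418116 0.02178551] [0.37822618 0.32944375 0.02107808] [0.49949091 0.31681245 0.02143179] -0.10378867303209335
bin (array([0.50966509, 0.04244413, 0.01477793, 2.97051107]), 1824, np.float64(0.0014004472791591066))
{'t': 7.25, 'joints': [0.436, 0.139, 1.623, 0.0, 1.372, -1.038], 'eef_pos': [0.499, 0.319, 0.228], 'orientation': [0.152, 3.131, 0.006], 'wrist_force': [0.23, -0.19, 0.683], 'gripper_width': 0.004, 'finger_force': 0.0}
[0.4934955  0.04630651 0.20719537]
[0.016, -0.308, 0.076] [-0.0206, -0.2722, 0.0203]
[0.50131461 0.04493537 0.16981916]
```

Emit:
{"api": "move_arm", "payload": {"deltas": [[[0,0,0,-0.021,-0.06,0,255],[0.016,-0.1,0.076,-0.021,-0.12,0,255],[0.016,-0.2,0.076,-0.021,-0.18,0,255],[0.016,-0.308,0.076,-0.021,-0.24,0.01,255],[0.016,-0.308,0.076,-0.021,-0.272,0.02,255],[0.016,-0.308,0.076,-0.021,-0.272,0.02,255],[0.016,-0.308,0.076,-0.021,-0.272,0.02,255]]]}}

```text
t: 8.12
eef_pos: [0.4917, 0.0458, 0.2029]
orientation: [0.246, 2.825, -0.044]
wrist_force: [-0.3, 0.5, 0.2]
gripper_width: 0.0002
finger_force: 0.0
```

```bash
python3 - <<'E'
from h import *
show(); R=pan(YB,A18,'drag')
delta(R,pp(-.044,.158)); delta(R,pp(-.044,.168))
E
```

```text
{'t': 8.125, 'joints': [-0.036, -0.322, 2.13, -0.053, 1.03, -1.412], 'eef_pos': [0.492, 0.046, 0.203], 'orientation': [0.246, 2.825, -0.044], 'wrist_force': [-0.329, 0.53, 0.187], 'gripper_width': 0.0, 'finger_force': 0.0}
[-0.004, -0.007, 0.0] [-0.0031, 0.0009, 0.0264]
[-0.004, -0.007, 0.0] [-0.003, 0.0009, 0.0164]
```

Emit:
{"api": "move_arm", "payload": {"deltas": [[[0,-0.007,0,-0.003,0,0.012,255],[0,-0.007,0,-0.003,0,0.02,255],[0,-0.007,0,-0.003,0,0.02,255],[0,-0.007,0,-0.003,0,0.022,255],[0,-0.007,0,-0.003,0,0.022,255]]]}}

```text
t: 8.75
eef_pos: [0.5012, 0.0438, 0.1835]
orientation: [0.245, 2.817, -0.045]
wrist_force: [0.5, -0.1, -0.3]
gripper_width: 0.0002
finger_force: 0.0
```

```bash
python3 - <<'E'
from h import *
show(); R=pan(YB,A18,'drag')
delta(R,pp(-.044,.158))
E
```

```text
{'t': 8.75, 'joints': [-0.039, -0.281, 2.138, -0.055, 0.973, -1.413], 'eef_pos': [0.501, 0.044, 0.184], 'orientation': [0.245, 2.817, -0.045], 'wrist_force': [0.46, -0.088, -0.339], 'gripper_width': 0.0, 'finger_force': 0.0}
[-0.004, 0.001, 0.001] [0.0003, 0.0012, 0.005]
```

Emit:
{"api": "move_arm", "payload": {"deltas": [[[0,0,0,0,0,0.003,255],[0,0,0,0,0,0.006,255],[0,0,0,0,0,0.006,255]]]}}

```text
t: 9.12
eef_pos: [0.5054, 0.043, 0.1816]
orientation: [0.244, 2.81, -0.045]
wrist_force: [-6.1, 0.0, 15.5]
gripper_width: 0.0005
finger_force: 8.2
```

Emit:
{"api": "move_arm", "payload": {"deltas": [[[0,0.03,0,-0.0047,0,0.0,255],[0,0.07,0,-0.0109,0,0.0004,255],[0,0.11,0,-0.0171,0,0.0009,255],[0,0.15,0,-0.0233,0,0.0018,255],[0,0.15,0,-0.0233,0,0.0018,255]]]}}

```text
t: 9.75
eef_pos: [0.5287, 0.039, 0.1872]
orientation: [0.258, 2.959, -0.027]
wrist_force: [-2.9, 0.1, 16.0]
gripper_width: 0.0004
finger_force: 7.8
```

```bash
python3 - <<'E'
from h import *
show(); s=manip.get_state(); R=pan(YB,A18,'drag'); print('tip panel coords',R.T@(s['eef_pos']-C))
im,d,P=cloud('scene'); np.savez('s1.npz',P=P,d=d); cv2.imwrite('pics/c.png',cv2.resize(im[150:300,230:400],None,fx=3.5,fy=3.5)[:,:,::-1])
E
```

```text
{'t': 9.75, 'joints': [-0.061, -0.104, 1.958, -0.025, 1.117, -1.448], 'eef_pos': [0.529, 0.039, 0.187], 'orientation': [0.258, 2.959, -0.027], 'wrist_force': [-2.86, 0.081, 15.96], 'gripper_width': 0.0, 'finger_force': 7.75}
tip panel coords [-0.07197612 -0.00116983 -0.15789238]
```

View pics/c.png

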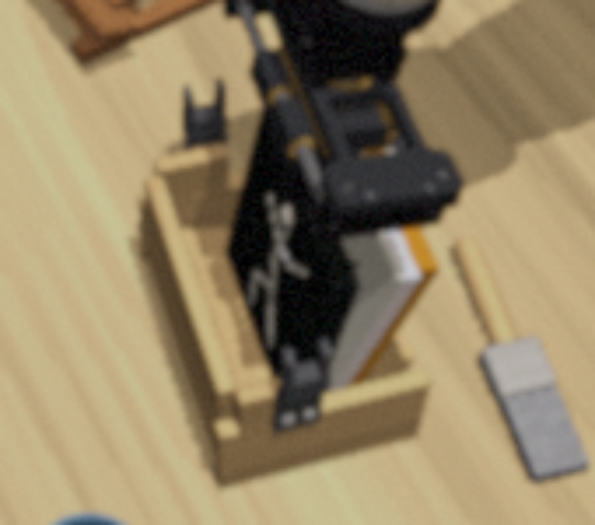

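Emit:
{"api": "move_arm", "payload": {"deltas": [[[0,0.05,0,-0.0078,0,0.0002,255],[0,0.1,0,-0.0156,0,0.0008,255],[0,0.15,0,-0.0233,0,0.0018,255],[0,0.2,0,-0.031,0,0.0031,255],[0,0.25,0,-0.0386,0,0.0048,255],[0,0.3,0,-0.0461,0,0.007,255],[0,0.35,0,-0.0535,0,0.0095,255],[0,0.4,0,-0.0607,0,0.0123,255],[0,0.4,0,-0.0607,0,0.0123,255]]]}}

```text
t: 10.92
eef_pos: [0.5894, 0.0281, 0.1833]
orientation: [-0.255, -2.901, -0.024]
wrist_force: [3.4, -1.1, 9.0]
gripper_width: 0.0003
finger_force: 4.9
```

Emit:
{"api": "move_arm", "payload": {"deltas": [[[0,0,0,-0.003,0,-0.002,255],[0,0,0,-0.005,0,-0.006,255],[0,0,0,-0.005,0,-0.015,255],[0,0,0,0,0,-0.045,255],[0,0,0,0.02,0,-0.06,255],[0,-0.2,0,0.06,0,-0.06,255],[0,-0.4,0,0.1,0,-0.06,255],[0,-0.55,0,0.1,0,-0.06,255]]]}}

```text
t: 11.92
eef_pos: [0.5039, 0.0438, 0.2644]
orientation: [0.246, 2.837, -0.042]
wrist_force: [-0.7, 0.4, 0.4]
gripper_width: 0.0001
finger_force: 0.0
```

```bash
python3 - <<'E'
from h import *
show(); R=pan(YB,A18,'drag')
delta(R,pp(-.0275,.170)); delta(R,pp(-.0275,.158))
im,d,P=cloud('scene'); np.savez('s1.npz',P=P,d=d,im=im); cv2.imwrite('pics/d.png',cv2.resize(im[150:300,230:400],None,fx=3.5,fy=3.5)[:,:,::-1])
E
```

```text
{'t': 11.925, 'joints': [-0.041, -0.327, 2.016, -0.046, 1.162, -1.427], 'eef_pos': [0.504, 0.044, 0.264], 'orientation': [0.246, 2.837, -0.042], 'wrist_force': [-0.722, 0.403, 0.427], 'gripper_width': 0.0, 'finger_force': 0.0}
[-0.004, -0.019, 0.001] [0.043, 0.001, 0.07]
[-0.004, -0.019, 0.001] [0.0428, 0.001, 0.082]
```

View pics/d.png

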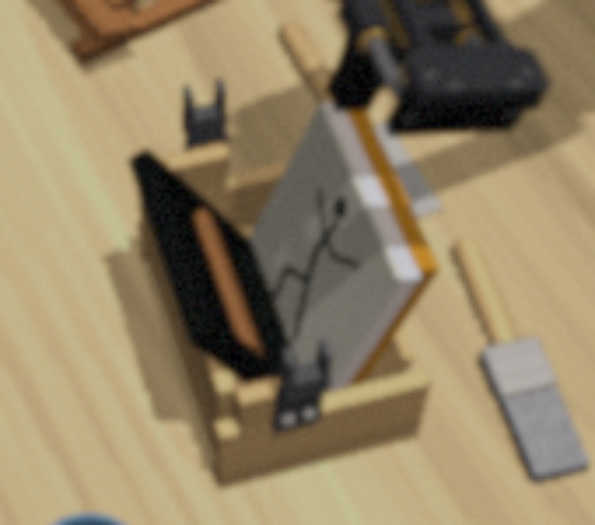

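Emit:
{"api": "move_arm", "payload": {"deltas": [[[0,-0.019,0,0.043,0.001,0.02,255],[0,-0.019,0,0.043,0.001,0.05,255],[0,-0.019,0,0.043,0.001,0.068,255],[0,-0.019,0,0.043,0.001,0.075,255],[0,-0.019,0,0.043,0.001,0.075,255],[0,-0.019,0,0.043,0.001,0.075,255]]]}}

```text
t: 12.72
eef_pos: [0.4853, 0.0476, 0.1796]
orientation: [0.246, 2.825, -0.044]
wrist_force: [-0.3, 1.2, -0.6]
gripper_width: 0.0002
finger_force: 0.0
```

```bash
python3 - <<'E'
from h import *
from fit import fit,sdf
show(); R=pan(YB,A18,'drag')
delta(R,pp(-.0275,.158))
z=np.load('s1.npz');P=z['P'][z['d']>0]; P=P[(np.hypot(P[:,0]-.49,P[:,1]-.03)<.13)&(P[:,2]>.02)&(P[:,2]<.2)]
print(fit(P,lambda q:sdf(q,[-.016,0,.075],[.016,.07,.075]),[.5095,.0435,.0148,2.968],ok=lambda q:(np.abs(q[:,1])<.08)&(q[:,2]>.05)&(q[:,0]>-.04)&(q[:,2]<.156)))
E
```

```text
{'t': 12.725, 'joints': [-0.032, -0.315, 2.17, -0.056, 0.984, -1.405], 'eef_pos': [0.485, 0.048, 0.18], 'orientation': [0.246, 2.825, -0.044], 'wrist_force': [-0.253, 1.219, -0.611], 'gripper_width': 0.0, 'finger_force': 0.0}
[-0.004, -0.007, 0.001] [0.0001, 0.0002, 0.0063]
(array([0.50897863, 0.04280873, 0.01496932, 2.96876454]), 2321, np.float64(0.0015030740207418055))
```

Emit:
{"api": "move_arm", "payload": {"deltas": [[[0,-0.004,0,0.001,0,0.004,255],[0,-0.004,0,0.001,0,0.007,255],[0,-0.004,0,0.001,0,0.008,255],[0,-0.004,0,0.001,0,0.008,255]]]}}

```text
t: 13.22
eef_pos: [0.4896, 0.0469, 0.1763]
orientation: [0.244, 2.813, -0.045]
wrist_force: [-8.9, -0.8, 22.9]
gripper_width: 0.0003
finger_force: 12.4
```

```bash
python3 - <<'E'
from h import *
show(); s=manip.get_state(); R=pan(YB,A18,'drag'); print(R.T@(s['eef_pos']-C))
E
```

```text
{'t': 13.225, 'joints': [-0.032, -0.308, 2.174, -0.059, 0.961, -1.404], 'eef_pos': [0.49, 0.047, 0.176], 'orientation': [0.244, 2.813, -0.045], 'wrist_force': [-8.879, -0.8, 22.921], 'gripper_width': 0.0, 'finger_force': 12.373}
[-3.06753827e-02 -6.62599937e-05 -1.59828474e-01]
```

Emit:
{"api": "move_arm", "payload": {"deltas": [[[0,0.03,0,-0.0047,0,-0.0018,255],[0,0.07,0,-0.0109,0,-0.0016,255],[0,0.11,0,-0.0171,0,-0.0011,255],[0,0.15,0,-0.0233,0,-0.0002,255],[0,0.15,0,-0.0233,0,-0.0002,255]]]}}

```text
t: 13.85
eef_pos: [0.511, 0.0431, 0.1817]
orientation: [0.259, 2.965, -0.027]
wrist_force: [-3.8, 0.5, 14.4]
gripper_width: 0.0002
finger_force: 7.6
```

```bash
python3 - <<'E'
from h import *
show(); s=manip.get_state(); R=pan(YB,A18,'drag'); print(R.T@(s['eef_pos']-C))
im,d,P=cloud('scene'); np.savez('s2.npz',P=P,d=d,im=im); cv2.imwrite('pics/e.png',cv2.resize(im[150:300,230:400],None,fx=3.5,fy=3.5)[:,:,::-1])
E
```

```text
{'t': 13.85, 'joints': [-0.054, -0.138, 1.999, -0.026, 1.116, -1.442], 'eef_pos': [0.511, 0.043, 0.182], 'orientation': [0.259, 2.965, -0.027], 'wrist_force': [-3.827, 0.457, 14.413], 'gripper_width': 0.0, 'finger_force': 7.633}
[-5.30743624e-02 -1.14049473e-04 -1.58278819e-01]
```

View pics/e.png

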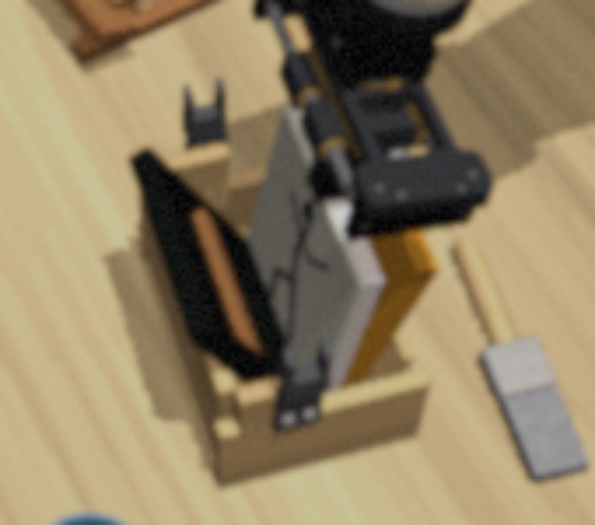

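Emit:
{"api": "move_arm", "payload": {"deltas": [[[0,0.05,0,-0.0078,0,0.0002,255],[0,0.1,0,-0.0156,0,0.0008,255],[0,0.15,0,-0.0233,0,0.0018,255],[0,0.2,0,-0.031,0,0.0031,255],[0,0.25,0,-0.0386,0,0.0048,255],[0,0.3,0,-0.0461,0,0.007,255],[0,0.35,0,-0.0535,0,0.0095,255],[0,0.4,0,-0.0607,0,0.0123,255],[0,0.4,0,-0.0607,0,0.0123,255]]]}}

```text
t: 15.02
eef_pos: [0.5726, 0.0323, 0.1788]
orientation: [-0.254, -2.898, -0.025]
wrist_force: [2.8, -0.5, 13.5]
gripper_width: 0.0002
finger_force: 7.0
```

Emit:
{"api": "move_arm", "payload": {"deltas": [[[0,0,0,-0.003,0,-0.002,255],[0,0,0,-0.005,0,-0.006,255],[0,0,0,-0.005,0,-0.015,255],[0,0,0,0,0,-0.045,255],[0,0,0,0.02,0,-0.08,200],[0,-0.2,0,0.06,0,-0.1,140],[0,-0.4,0,0.1,0,-0.1,100],[0,-0.55,0,0.12,0,-0.1,100]]]}}

```text
t: 16.02
eef_pos: [0.4775, 0.0495, 0.3032]
orientation: [0.247, 2.84, -0.041]
wrist_force: [-1.4, -0.1, 1.8]
gripper_width: 0.0324
finger_force: 0.0
```

```bash
python3 - <<'E'
from h import *
from fit import fit,sdf,loc
show(); R=pan(YB,A18,'grip')
delta(R,pp(-.008,.220)); delta(R,pp(-.008,.126))
out=[]
for n in('scene','top'):
    im,d,P=cloud(n); out.append(P[d>0]); cv2.imwrite(f'pics/f{n}.png',im[:,:,::-1])
    if n=='scene': cv2.imwrite('pics/f.png',cv2.resize(im[150:300,230:400],None,fx=3.5,fy=3.5)[:,:,::-1])
P=np.concatenate(out); P=P[(np.hypot(P[:,0]-.49,P[:,1]-.03)<.13)&(P[:,2]>.02)&(P[:,2]<.2)]
print(fit(P,lambda q:sdf(q,[-.008,0,.075],[.008,.07,.075]),[.5093,.0433,.0148,2.968],lim=.015,ok=lambda q:(np.abs(q[:,1])<.08)&(q[:,2]>.06)&(q[:,0]>-.025)&(q[:,2]<.156)))
E
```

```text
{'t': 16.025, 'joints': [-0.03, -0.414, 2.007, -0.047, 1.261, -1.419], 'eef_pos': [0.478, 0.049, 0.303], 'orientation': [0.247, 2.84, -0.041], 'wrist_force': [-1.369, -0.095, 1.779], 'gripper_width': 0.032, 'finger_force': 0.0}
[-0.021, -0.015, 1.571] [0.0487, -0.0001, 0.0654]
[-0.021, -0.015, 1.571] [0.0466, 0.0002, 0.1594]
(array([0.50826761, 0.03784318, 0.0149754 , 2.9688375 ]), 2653, np.float64(0.0012259107441136322))
```

View pics/f.png

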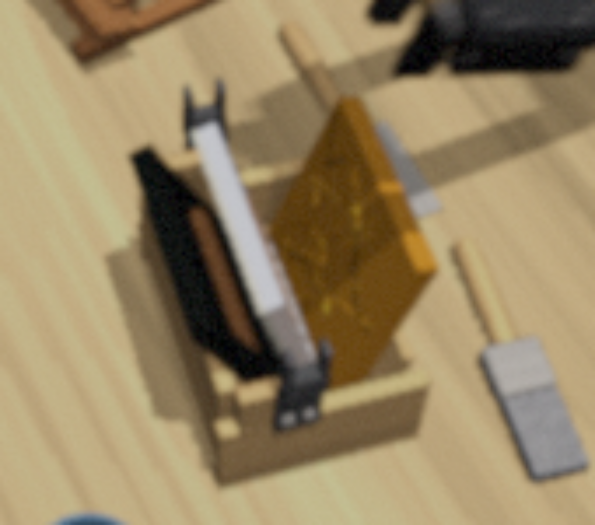

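```bash
cat > g.py <<'E'
from h import *
out=[];col=[]
for n in('scene','top'):
    im,d,P=cloud(n); out.append(P[d>0]); col.append(im[d>0])
P=np.concatenate(out); c=np.concatenate(col).astype(int)
q=(P-C)@Ro.from_euler('z',YB).as_matrix(); q[:,2]=P[:,2]
k=(np.abs(q[:,1])<.1)&(q[:,0]>-.16)&(q[:,0]<.12)
q,c=q[k],c[k]
print('x extent low cheeks', [ (round(a,3),np.round(np.percentile(q[(np.abs(np.abs(q[:,1])-.091)<.005)&(np.abs(q[:,2]-a)<.006)][:,0],[1,10,90,99]),3)) for a in(.06,.073,.11)])
print('rail',np.round(np.percentile(q[(np.abs(q[:,1])<.06)&(np.abs(q[:,2]-.108)<.006)&(q[:,0]<-.07)][:,0],[2,20,50,80,98]),3))
w=(c.min(1)>85)&(np.ptp(c,axis=1)<15)&(q[:,2]>.1)&(np.abs(q[:,1])<.08)
b=(c.max(1)<40)&(q[:,2]>.1)&(q[:,2]<.2)&(np.abs(q[:,1])<.06)&(q[:,0]<0)
for nm,m in(('white',w),('black',b)):
    print(nm,m.sum(),[(a,np.round(np.percentile(q[m&(np.abs(q[:,2]-a)<.004)][:,0],[5,50,95]),3).tolist()) for a in(.11,.12,.13,.14,.15,.16,.17) if (m&(np.abs(q[:,2]-a)<.004)).sum()>5], np.percentile(q[m][:,2],98) if m.sum() else 0)
E
python3 g.py
```

```text
x extent low cheeks [(0.06, array([-0.098, -0.09 ,  0.023,  0.039])), (0.073, array([-0.098, -0.087,  0.026,  0.038])), (0.11, array([-0.09 , -0.082, -0.046, -0.038]))]
rail [-0.094 -0.082 -0.078 -0.073 -0.07 ]
white 1017 [(0.11, [-0.045, -0.037, -0.037]), (0.12, [-0.052, -0.045, -0.038]), (0.13, [-0.057, -0.05, -0.042]), (0.14, [-0.059, -0.055, -0.045]), (0.15, [-0.066, -0.059, -0.051]), (0.16, [-0.064, -0.052, -0.051]), (0.17, [-0.068, -0.061, -0.054])] 0.3834683052532266
black 1224 [(0.11, [-0.084, -0.081, -0.079]), (0.12, [-0.089, -0.086, -0.075]), (0.13, [-0.093, -0.091, -0.078]), (0.14, [-0.093, -0.086, -0.081]), (0.15, [-0.089, -0.088, -0.086]), (0.16, [-0.109, -0.093, -0.092]), (0.17, [-0.108, -0.102, -0.096])] 0.17233710225334373
```

Emit:
{"api": "move_arm", "payload": {"deltas": [[[0,0,0.18,0.02,0,0,100],[0,0,0.36,0.04,0,0,100],[0,0,0.54,0.048,0,0,100],[0,0,0.72,0.048,0,0.02,100],[0,0,0.9,0.048,0,0.04,100],[0,0,1.08,0.048,0,0.06,100],[0,0,1.26,0.048,0,0.065,100],[0,0,1.44,0.048,0,0.065,100],[-0.021,-0.015,1.571,0.048,0,0.065,100],[-0.021,-0.015,1.571,0.048,0,0.065,100],[-0.021,-0.015,1.571,0.048,0,0.065,100]]]}}

```text
t: 17.6
eef_pos: [0.4509, 0.0537, 0.2254]
orientation: [2.214, 1.864, 0.284]
wrist_force: [0.6, 0.7, 0.0]
gripper_width: 0.0526
finger_force: 0.0
```

```bash
python3 g.py; python3 - <<'E'
from h import *
show(); R=pan(YB,A18,'grip'); delta(R,pp(-.008,.118,.002))
E
```

```text
x extent low cheeks [(0.06, array([-0.099, -0.089,  0.024,  0.038])), (0.073, array([-0.098, -0.089,  0.029,  0.039])), (0.11, array([-0.09 , -0.083, -0.045, -0.038]))]
rail [-0.094 -0.081 -0.078 -0.073 -0.07 ]
white 998 [(0.11, [-0.044, -0.039, -0.036]), (0.12, [-0.05, -0.041, -0.038]), (0.13, [-0.056, -0.049, -0.042]), (0.14, [-0.059, -0.05, -0.044]), (0.15, [-0.067, -0.061, -0.052]), (0.16, [-0.066, -0.053, -0.05]), (0.17, [-0.068, -0.061, -0.054])] 0.3027298884482448
black 1218 [(0.11, [-0.084, -0.081, -0.079]), (0.12, [-0.089, -0.086, -0.075]), (0.13, [-0.093, -0.091, -0.078]), (0.14, [-0.093, -0.085, -0.082]), (0.15, [-0.091, -0.088, -0.086]), (0.16, [-0.109, -0.094, -0.092]), (0.17, [-0.108, -0.102, -0.096])] 0.17235116132585057
{'t': 17.7, 'joints': [-0.021, -0.462, 2.185, -0.052, 1.117, 0.167], 'eef_pos': [0.451, 0.054, 0.225], 'orientation': [2.214, 1.863, 0.285], 'wrist_force': [-0.306, 0.786, 0.138], 'gripper_width': 0.053, 'finger_force': 0.0}
[-0.009, 0.001, 0.002] [-0.0019, 0.0007, 0.1008]
```

Emit:
{"api": "move_arm", "payload": {"deltas": [[[-0.009,0,0,-0.002,0.001,0.04,100],[-0.009,0,0,-0.002,0.001,0.08,100],[-0.009,0,0,-0.002,0.001,0.1,100],[-0.009,0,0,-0.002,0.001,0.1,100],[-0.009,0,0,-0.002,0.001,0.1,100],[-0.009,0,0,-0.002,0.001,0.1,255],[-0.009,0,0,-0.002,0.001,0.1,255],[-0.009,0,0,-0.002,0.001,0.1,255],[-0.009,0,0,-0.002,0.001,0.1,255],[-0.009,0,0,-0.002,0.001,0.1,255]]], "squeeze": 25}}

```text
t: 18.95
eef_pos: [0.48, 0.0466, 0.1303]
orientation: [2.21, 1.857, 0.294]
wrist_force: [-2.1, 1.2, 2.5]
gripper_width: 0.0159
finger_force: 25.0
```

```bash
python3 - <<'E'
from h import *
show(); s=manip.get_state(); p=pan(YB,A18,'drag'); print((p.T@(s['eef_pos']-C))*[1,-1,-1]); delta(pan(YB,A18,'grip'),pp(-.008,.118,.002))
E
```

```text
{'t': 18.95, 'joints': [-0.037, -0.27, 2.236, -0.056, 0.865, 0.166], 'eef_pos': [0.48, 0.047, 0.13], 'orientation': [2.21, 1.857, 0.294], 'wrist_force': [-2.118, 1.172, 2.458], 'gripper_width': 0.016, 'finger_force': 24.976}
[-0.00750535  0.00208033  0.11897089]
[0.0, 0.0, 0.0] [0.0001, 0.0005, 0.001]
```

Emit:
{"api": "move_arm", "payload": {"deltas": [[[0,0,0,0,0,-0.015,255],[0,0,0,0,0,-0.045,255],[0,0,0,0,0,-0.08,255],[0,0,0,0,0,-0.115,255],[0,0,0,0,0.02,-0.15,255],[0,0,0,0,0.045,-0.18,255],[0,0,0,0,0.045,-0.18,255],[0,0,0,0,0.045,-0.18,255]]]}}

```text
t: 19.95
eef_pos: [0.4665, 0.0489, 0.3143]
orientation: [2.21, 1.857, 0.292]
wrist_force: [-0.3, -0.8, -1.3]
gripper_width: 0.0157
finger_force: 25.0
```

```bash
cat >> h.py <<'E'
E0=np.array([.5192,-.3115,.045]); YE=-3.038
def pe(x,z,y=0): return pp(x,z,y,E0,YE)
E
python3 - <<'E'
from h import *
show(); s=manip.get_state(); R=pan(YE,A18,'grip')
a=pe(-.018,.119+.06); print(a); b=a.copy(); b[2]=max(s['eef_pos'][2],a[2]); delta(R,b); delta(R,a)
im,d,P=cloud('scene'); cv2.imwrite('pics/g.png',cv2.resize(im[20:300,180:480],None,fx=2.1,fy=2.1)[:,:,::-1])
E
```

```text
{'t': 19.95, 'joints': [-0.032, -0.468, 2.027, -0.046, 1.273, 0.148], 'eef_pos': [0.467, 0.049, 0.314], 'orientation': [2.21, 1.857, 0.292], 'wrist_force': [-0.285, -0.836, -1.328], 'gripper_width': 0.016, 'finger_force': 25.0}
[ 0.48120974 -0.31544965  0.22080142]
[-0.001, 0.086, -0.263] [-0.3564, 0.0735, 0.0241]
[-0.001, 0.086, -0.263] [-0.3563, 0.0447, 0.113]
```

View pics/g.png

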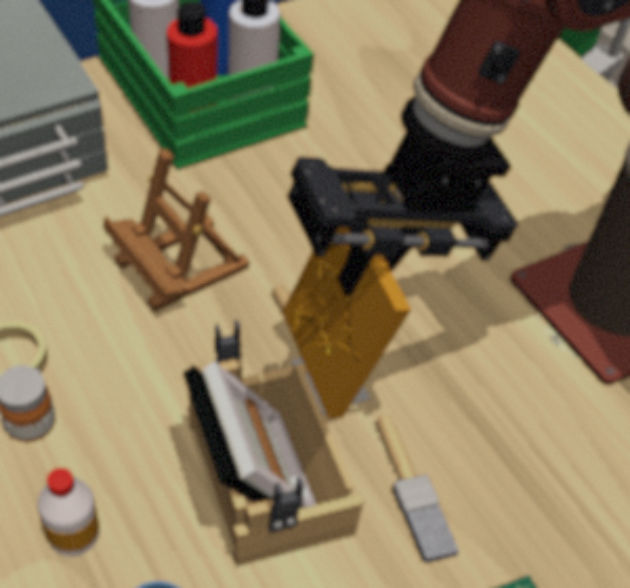

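Emit:
{"api": "move_arm", "payload": {"deltas": [[[0,0.01,-0.02,-0.03,0.006,0.002,255],[0,0.02,-0.06,-0.08,0.016,0.005,255],[0,0.03,-0.1,-0.13,0.027,0.009,255],[0,0.04,-0.14,-0.18,0.037,0.012,255],[0,0.06,-0.18,-0.23,0.047,0.016,255],[0,0.07,-0.22,-0.28,0.058,0.019,255],[0,0.086,-0.25,-0.33,0.068,0.022,255],[0,0.086,-0.263,-0.356,0.0735,0.024,255],[0,0.086,-0.263,-0.356,0.0735,0.024,255],[0,0.086,-0.263,-0.356,0.0735,0.024,255],[0,0.086,-0.263,-0.356,0.0735,0.024,255]]]}}

```text
t: 21.38
eef_pos: [0.4823, -0.3138, 0.3153]
orientation: [1.948, 2.163, 0.344]
wrist_force: [0.1, -0.3, -1.2]
gripper_width: 0.016
finger_force: 25.0
```

```bash
python3 - <<'E'
from h import *
show(); s=manip.get_state(); R=pan(YE,A18,'grip')
delta(R,pe(-.018,.119+.04));delta(R,pe(-.013,.119+.01))
from fit import fit,sdf
out=[]
for n in('scene','top'):
    im,d,P=cloud(n); out.append(P[d>0])
P=np.concatenate(out); c0=s['eef_pos']+Ro.from_rotvec(s['orientation']).apply([0,0,.119])  # bottom mid
P=P[(np.hypot(P[:,0]-c0[0],P[:,1]-c0[1])<.12)&(P[:,2]>.18)&(P[:,2]<.36)]
C1=c0+Ro.from_euler('z',YE).apply([.008,0,0]); print(C1)
print(fit(P,lambda q:sdf(q,[-.008,0,.075],[.008,.07,.075]),[*C1,YE],lim=.015,ok=lambda q:(q[:,2]<.105)|(np.abs(q[:,1])>.035)))
E
```

```text
{'t': 21.375, 'joints': [-0.866, -0.123, 1.755, 0.266, 1.336, -1.011], 'eef_pos': [0.482, -0.314, 0.315], 'orientation': [1.948, 2.163, 0.344], 'wrist_force': [0.142, -0.333, -1.185], 'gripper_width': 0.016, 'finger_force': 25.0}
[0.001, -0.001, 0.001] [-0.0016, -0.0305, 0.1094]
[0.001, -0.001, 0.001] [-0.0016, -0.0355, 0.1394]
[ 0.51102074 -0.31075161  0.20213022]
(array([ 0.5124351 , -0.3145745 ,  0.19998846, -3.0374682 ]), 3408, np.float64(0.0010452357038464493))
```

Emit:
{"api": "move_arm", "payload": {"deltas": [[[0,0,0,0.002,-0.01,0.03,255],[0,0,0,0.002,-0.018,0.06,255],[0,0,0,0.002,-0.026,0.09,255],[0,0,0,0.002,-0.03,0.11,255],[0,0,0,0.002,-0.032,0.125,255],[0,0,0,0.002,-0.034,0.132,255],[0,0,0,0.002,-0.034,0.132,255],[0,0,0,0.002,-0.034,0.132,255]]]}}

```text
t: 22.48
eef_pos: [0.4911, -0.3128, 0.1806]
orientation: [1.948, 2.161, 0.343]
wrist_force: [0.5, -0.1, -1.6]
gripper_width: 0.0158
finger_force: 25.0
```

```bash
cat > e.py <<'E'
from h import *
from fit import fit,sdf
show(); s=manip.get_state(); delta(pan(YE,A18,'grip'),pe(-.008,.119))
out=[]
for n in('scene','top'):
    im,d,P=cloud(n); out.append(P[d>0])
P=np.concatenate(out); 
P=P[(np.hypot(P[:,0]-.5,P[:,1]+.31)<.13)&(P[:,2]>.075)&(P[:,2]<.25)]
r=fit(P,lambda q:sdf(q,[-.008,0,.075],[.008,.07,.075]),[*pe(-.003,.008),YE],lim=.016,ok=lambda q:((q[:,2]<.105)|(np.abs(q[:,1])>.035))&(q[:,2]>.03)&(q[:,0]<.003))
print(r, 'in easel panel axes', (pan(YE,A18,'drag').T@(r[0][:3]-E0))*[1,-1,-1])
E
python3 e.py
```

```text
{'t': 22.475, 'joints': [-0.851, -0.01, 1.905, 0.291, 1.077, -1.072], 'eef_pos': [0.491, -0.313, 0.181], 'orientation': [1.948, 2.161, 0.343], 'wrist_force': [0.547, -0.114, -1.564], 'gripper_width': 0.016, 'finger_force': 25.0}
[0.002, 0.002, 0.0] [-0.0016, -0.0072, 0.0186]
(array([ 0.51073357, -0.31364853,  0.14810732, -3.03628448]), 1137, np.float64(0.002231965976982846)) in easel panel axes [-0.02364173  0.00126153  0.10073179]
```

Emit:
{"api": "move_arm", "payload": {"deltas": [[[0,0,0,0,0,0.006,255],[0,0,0,0,0,0.011,255],[0,0,0,0,0,0.013,255],[0,0,0,0,0,0.014,255],[0,0,0,0,0,0.014,255]]]}}

```text
t: 23.2
eef_pos: [0.495, -0.3119, 0.1662]
orientation: [1.949, 2.162, 0.343]
wrist_force: [-0.5, -0.6, -2.0]
gripper_width: 0.0159
finger_force: 25.0
```

Emit:
{"api": "move_arm", "payload": {"deltas": [[[0,0,0,0,0,0.001,255],[0,0,0,0,0,0.002,255],[0,0,0,0,0,0.003,255],[0,0,0,0,0,0.003,255]]]}}

```text
t: 23.7
eef_pos: [0.4959, -0.3117, 0.1633]
orientation: [1.949, 2.162, 0.343]
wrist_force: [-0.7, 0.2, -1.4]
gripper_width: 0.0159
finger_force: 25.0
```

```bash
python3 - <<'E'
from h import *
show(); delta(pan(YE,A18,'grip'),pe(-.008,.119))
E
```

```text
{'t': 23.7, 'joints': [-0.843, 0.018, 1.911, 0.295, 1.043, -1.074], 'eef_pos': [0.496, -0.312, 0.163], 'orientation': [1.949, 2.162, 0.343], 'wrist_force': [-0.681, 0.203, -1.421], 'gripper_width': 0.016, 'finger_force': 25.0}
[0.001, 0.0, -0.0] [-0.0022, -0.0065, 0.0007]
```

Emit:
{"api": "move_arm", "payload": {"deltas": [[[0,0,0,0,-0.002,0.001,255],[0,0,0,0,-0.003,0.002,255],[0,0,0,0,-0.004,0.003,255],[0,0,0,0,-0.004,0.003,255]]]}}

```text
t: 24.2
eef_pos: [0.4935, -0.312, 0.1605]
orientation: [1.948, 2.161, 0.344]
wrist_force: [-2.7, 4.1, 5.6]
gripper_width: 0.0158
finger_force: 25.0
```

Emit:
{"api": "move_arm", "payload": {"deltas": [[[0,0,0,0,-0.001,0,255],[0,0,0,0,-0.002,0,255],[0,0,0,0,-0.003,0,255],[0,0,0,0,-0.003,0,255]]]}}

```text
t: 24.7
eef_pos: [0.4911, -0.3132, 0.1597]
orientation: [1.947, 2.159, 0.343]
wrist_force: [-0.3, 1.9, 5.2]
gripper_width: 0.0161
finger_force: 25.0
```

```bash
python3 - <<'E'
from h import *
show(); delta(pan(YE,A18,'grip'),pe(-.008,.119))
im,d,P=cloud('scene'); cv2.imwrite('pics/i.png',cv2.resize(im[70:190,200:330],None,fx=4.5,fy=4.5)[:,:,::-1])
E
```

```text
{'t': 24.7, 'joints': [-0.852, 0.013, 1.924, 0.299, 1.035, -1.087], 'eef_pos': [0.491, -0.313, 0.16], 'orientation': [1.947, 2.159, 0.343], 'wrist_force': [-0.283, 1.852, 5.204], 'gripper_width': 0.016, 'finger_force': 25.005}
[0.003, 0.002, -0.0] [-0.0012, -0.0007, -0.0012]
```

View pics/i.png

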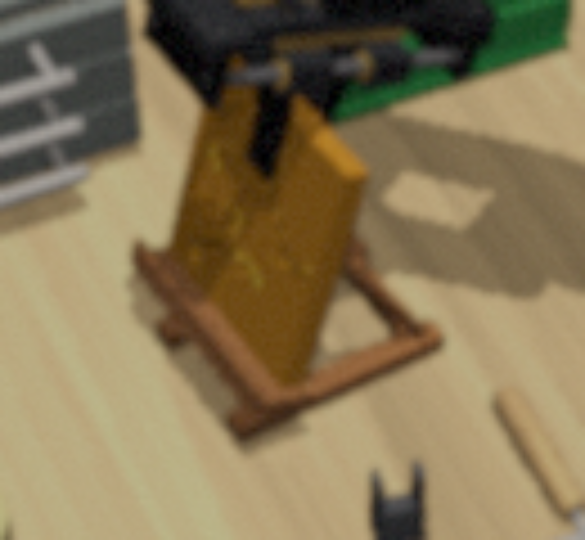

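Emit:
{"api": "move_arm", "payload": {"deltas": [[[0,0,0,0,-0.001,0,255],[0,0,0,0,-0.001,0,220],[0,0,0,0,-0.001,0,195],[0,0,0,0,-0.001,0,160],[0,0,0,0,-0.001,0,140],[0,0,0,0,-0.001,0,140],[0,0,0,0,-0.001,-0.015,140],[0,0,0,0,-0.001,-0.04,140],[0,0,0,0,-0.001,-0.08,140],[0,0,0,0,-0.001,-0.12,140],[0,0,0,0,-0.001,-0.14,140],[0,0,0,0,-0.001,-0.14,140]]]}}

```text
t: 26.25
eef_pos: [0.4464, -0.3181, 0.2944]
orientation: [1.945, 2.158, 0.341]
wrist_force: [0.5, 0.5, -0.4]
gripper_width: 0.0391
finger_force: 0.0
```

```bash
sed -i 's/(.-.003,.008)/(-.0,.0)/; s/\*pe(-.003,.008)/*pe(0,0)/' e.py; python3 e.py; python3 g.py | tail -2; python3 - <<'E'
from h import *
im,d,P=cloud('scene'); cv2.imwrite('pics/j.png',cv2.resize(im[80:400,200:480],None,fx=1.85,fy=1.85)[:,:,::-1])
E
```

```text
{'t': 26.25, 'joints': [-0.93, -0.179, 1.845, 0.279, 1.315, -1.082], 'eef_pos': [0.446, -0.318, 0.294], 'orientation': [1.945, 2.158, 0.341], 'wrist_force': [0.452, 0.467, -0.365], 'gripper_width': 0.039, 'finger_force': 0.0}
[0.004, 0.005, 0.001] [-0.0003, -0.0001, 0.1407]
(array([ 0.52025325, -0.31424014,  0.04390131, -3.03786514]), 2265, np.float64(0.0011772150436471505)) in easel panel axes [-0.00038733  0.00283437 -0.00128108]
white 1416 [(0.11, [-0.083, -0.062, -0.047]), (0.12, [-0.069, -0.066, -0.053]), (0.13, [-0.074, -0.062, -0.058]), (0.14, [-0.086, -0.068, -0.065]), (0.15, [-0.087, -0.079, -0.071]), (0.16, [-0.078, -0.075, -0.074])] 0.1549243891910815
black 789 [(0.13, [-0.093, -0.092, -0.091]), (0.15, [-0.11, -0.094, -0.092]), (0.16, [-0.108, -0.101, -0.096])] 0.16239364859148628
```

View pics/j.png

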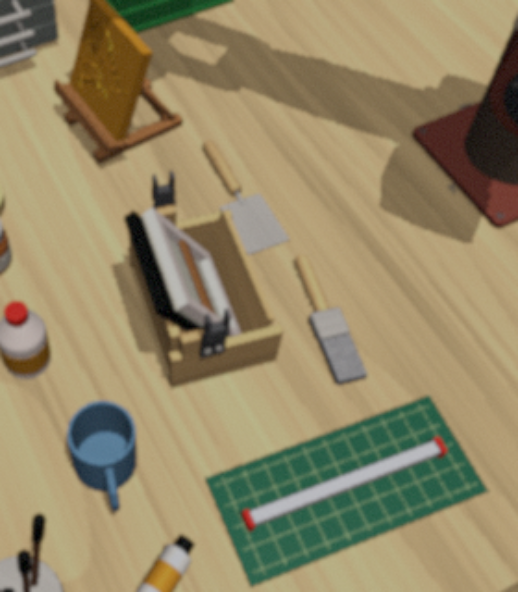

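```bash
python3 -c "
from bench import manip
print(manip.close_job())"
```

```text
the job is handed in; nothing more can be done
None
```

I handed the job in at about 26 s. The last images show the bar on the mat, the white and black panels leaning forward in the bin, and the ochre painting upright against the easel posts; no verdict came back.

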